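# Fill the round spice tray

## Robot

A 6-joint arm with a two-finger parallel gripper is mounted at the origin on the work surface. World frame = base frame: x ahead of the robot, y to its left, z up, the work surface at z = 0. Lengths are in mm, angles in rad, forces in N, time in s.
With the tool pointing down it reaches from about 375 to 750 mm from the base axis. Payload 9 kg.
Tool frame: the origin (TCP) lies on the centre line of the jaws, within the pads' length; the fingertips stand 11 mm ahead of it and the grasp point (between the pads) lies 8 mm behind it; z points along the fingers, y is the direction in which the jaws open and shut (so a half turn about z gives the same grasp; the last joint's range is limited). The gripper opens to 85 mm and grips with 20 to 120 N. Pads are 22 mm wide; open, the fingers measure 114 mm over their backs; the gripper's body (76 mm by 85 mm) begins 54 mm behind the grasp point. The pads swing forward as they close: fully open they stand 13 mm farther back than shut.
Start: joints at [-1.46, 0.104, 0.097, 1.564, 0, 1.353], TCP at [193.755, -567.886, 242.331] pointing down, gripper open.
Joint ranges: [-2.99, 2.99], [-0.84, 1.86], [-1.1, 1.16], [-1.84, 2.11], [-1.51, 1.56], [-3.14, 3.14]. Speed limits (rad/s): [2.22, 2.22, 2.57, 3.14, 3.14, 3.14].

## Interface

Orientations are given as [roll, pitch, yaw] about the fixed x, y, z axes, in that order (R = Rz(yaw) Ry(pitch) Rx(roll)).
In Python, from cell import bot, cams, order, models gives the robot as it stands.
- The arm moves only by the tool arm_command, never from a script. Its argument "commands" is a list of rows, each a list of 5 numbers: the shift along the tool's x, y, z in mm, then the turn about the tool's z in degrees, then the closure, from -1 (fully open) to 1 (shut), so that 0 is half open. A call has exactly 8 rows; each row shifts and turns the commanded pose from where the row before left it, along the tool's axes as they then stand; what a row does not reach is not made up. A row lasts 1/8 s, in which the tool goes at most 62.5 mm and 10.7 degrees, less where a joint would pass 70% of its speed; a pose out of reach is approached as far as the arm can. A call is refused whole if a number of a shift passes 62.5 or a number of a turn 10.7, either way. A call with a gripper value outside its range is refused whole. The fingers move at their own pace and stop on an object; "force" is the grip in N (left out, the last holds). Time passes only in rows, so rows that do not move let the fingers close, or fill a call up. It gives the time, the measured TCP pose, the force and the opening at its end, in the units of the state.
- bot.get_state(): the state, without advancing time (a new reading comes with each control period).
- cams.get_image(name): name is "scene" or "top"; returns a dict with "color" (480x640x3 uint8, blue, green, red), "z_map" (480x640 float32, mm along the optical axis (not along the pixel's ray), 0 where there is no reading), "camera_matrix" (3x3 intrinsics, pixels), "distortion" ([k1, k2, p1, p2, k3] as OpenCV has them; the pictures are not rectified), "view" (4x4, takes a point from world to camera coordinates). Camera axes: x right, y up, looking along -z (the intrinsics and any distortion apply to the point x, -y, -z); pixel columns grow to the right and rows downward; lengths in mm; the calibration is good to about 2 mm. A picture is of the moment at which its call begins.
- order.sign_off(): hands the job in, once; it reports no verdict.
Trained networks look in the newest picture that a camera, given by its name, has taken for a name from the list of things; names that differ only in an ending like _2 or _b are one class to them, and where a whole thing is asked for, a point or a joint stands for the part that bears it (a point fixed in the world has none). Each returns a list of dicts, best first, with "p" (0 to 1); they miss things now and then, are a little off and sometimes report something else, mostly with a low value. They report only what shows in the picture. A call takes as long as a camera call. They do not tell look-alikes from the thing itself.
- models.search_frame(camera, target): "at" ([x, y, z] in mm, in world coordinates, good to about 4 mm: the middle of the surface that is visible of it).
The state is a dict: "clock": time; "joint_positions": joint angles; "qd": joint speeds; "effort": joint torques, N m; "eef_pos": TCP position; "tcp_rot": TCP orientation; "force": force on the tool from outside, world axes, zero at the start; "wrist_torque": the same for the moment, N m; "finger_gap": opening from 0.0 (shut) to 1.0 (fully open).
Only numpy, scipy, OpenCV 4.12 (cv2) and the standard library are available. Lean on these libraries where they do the work, as an engineer would, in place of code of your own. Each camera call takes 0.05 s, during which the arm holds its last target.

## Task

Fill the round spice tray on the kitchen worktop: stand the wooden pepper mill on the middle pad and the four loose slim spice jars on the four free outer pads around it, one to a pad, each upright and well centred on its pad. Leave the two slim jars already in the tray and the two squat jars where they are, and do not knock anything over.

Things in the scene. Friction and masses are not known exactly. Their poses are not given: they have to be found in the camera images.
- tray: fixed round wooden tray, 180 mm across, 5 mm rim 20 mm high, flat floor 10 mm above the worktop. Seven flush black pads 50 mm across (marks, no recess): one in the middle, six with centres 56 mm from it at 0, 60, 120, 180, 240, 300 degrees from the tray's +x. Those at 0 and 180 already hold slim jars; the rest are free. Origin: centre of the underside, z up
- mill: dark wooden pepper mill, loose on the worktop: base 48 mm across up to 40 mm high, tapering to a neck 24 mm across at 80 mm, then a round head 32 mm across from 80 to 116 mm high (grip here), a small steel button on top to 121 mm. About 0.2 kg. Origin: centre of its underside, z up
- jar1: slim white ceramic spice jar, loose on the worktop: round body 44 mm across and 56 mm high, sloping shoulder to 62 mm, then a plain steel lid 28 mm across from 62 to 92 mm high, to be gripped by the lid. About 0.14 kg. Origin: centre of its underside, z up; its yaw means nothing. All slim jars are alike
- jar2: slim white ceramic spice jar, loose on the worktop: round body 44 mm across and 56 mm high, sloping shoulder to 62 mm, then a plain steel lid 28 mm across from 62 to 92 mm high, to be gripped by the lid. About 0.14 kg. Origin: centre of its underside, z up; its yaw means nothing. All slim jars are alike
- jar3: slim white ceramic spice jar, loose on the worktop: round body 44 mm across and 56 mm high, sloping shoulder to 62 mm, then a plain steel lid 28 mm across from 62 to 92 mm high, to be gripped by the lid. About 0.14 kg. Origin: centre of its underside, z up; its yaw means nothing. All slim jars are alike
- jar4: slim white ceramic spice jar, loose on the worktop: round body 44 mm across and 56 mm high, sloping shoulder to 62 mm, then a plain steel lid 28 mm across from 62 to 92 mm high, to be gripped by the lid. About 0.14 kg. Origin: centre of its underside, z up; its yaw means nothing. All slim jars are alike
- kept1: a slim spice jar just like the loose ones (44 mm body, 28 mm steel lid, 92 mm high), already standing on an outer pad of the tray; loose. Stays. Origin: centre of its underside
- kept2: a slim spice jar just like the loose ones (44 mm body, 28 mm steel lid, 92 mm high), already standing on an outer pad of the tray; loose. Stays. Origin: centre of its underside
- squat1: squat white ceramic jar, loose on the worktop, 68 mm across, with a flat steel lid 62 mm across, 52 mm high in all. Not part of the set, stays. Origin: centre of its underside
- squat2: squat white ceramic jar, loose on the worktop, 68 mm across, with a flat steel lid 62 mm across, 52 mm high in all. Not part of the set, stays. Origin: centre of its underside
Not all that is in view belongs to the job. What is shaped like the jar3 but turquoise is not meant. Leave any pink look-alike of the jar2 alone.

How it is judged:
By the outcome, as a careful person would: the job done as asked, in the order asked, and still so for the second after the job is handed in, with the robot touching nothing.
It also fails if it takes over 134 s, if anything falls off the work surface, if the arm or the gripper's body presses on something with over 40 N, if the wrist force passes 120 N, or if a joint passes its speed limit or range.

## Working session

There is one attempt and no reset: what is moved stays moved. The work goes in short steps, Python scripts to look and compute and a tool call to move; the robot and the scene stay as the last step left them, time stands still between calls to the robot, and variables do not carry over. Pictures are saved under pics/ and viewed, and the job is handed in when it is done.

Besides the shell and the picture viewer there is one more tool, called after "Request:" in YAML: its name, and indented under it one key for each argument. arm_command: Moves the arm, as the interface text tells. Its arguments: {"type":"object","properties":{"commands":{"type":"array"},"force":{"type":"number"}},"required":["commands"]}

```bash
mkdir -p pics; ls
cat > h.py <<'E'
import numpy as np,cv2
from cell import bot,cams,order,models
def grab(n,fn=None):
    d=cams.get_image(n)
    if fn: cv2.imwrite('pics/'+fn,d['color'])
    return d
def world(d):
    K=np.array(d['camera_matrix'],float);D=np.array(d['distortion'],float)
    z=d['z_map'];h,w=z.shape
    u,v=np.meshgrid(np.arange(w),np.arange(h))
    p=cv2.undistortPoints(np.stack([u,v],-1).reshape(-1,1,2).astype(np.float64),K,D).reshape(h,w,2)
    P=np.stack([p[...,0]*z,-p[...,1]*z,-z,np.ones_like(z)],-1)
    W=P@np.linalg.inv(np.array(d['view'],float)).T
    W=W[...,:3];W[z<=0]=np.nan
    return W
def proj(d,pts):
    V=np.array(d['view'],float);pts=np.atleast_2d(pts).astype(float)
    c=pts@V[:3,:3].T+V[:3,3];c=c*[1,-1,-1]
    return cv2.projectPoints(c,np.zeros(3),np.zeros(3),np.array(d['camera_matrix'],float),np.array(d['distortion'],float))[0].reshape(-1,2)
E
python3 - <<'E'
from h import *
for n in('scene','top'):
    d=grab(n,n+'1.png');print(n,np.linalg.inv(d['view'])[:3].round(2).tolist())
    for t in('tray','mill','jar1','kept1','squat1'):
        print(t,[(np.round(r['at']).tolist(),round(r['p'],2)) for r in models.search_frame(n,t)])
print(bot.get_state())
E
```

```text
pics
scene [[0.41, -0.7, 0.59, 1077.93], [0.91, 0.31, -0.26, -241.34], [-0.0, 0.65, 0.76, 712.52]]
tray [([571.0, 20.0, 15.0], 0.86), ([525.0, -363.0, 59.0], 0.47)]
mill []
jar1 [([692.0, 219.0, 53.0], 0.95), ([597.0, 353.0, 54.0], 0.87), ([599.0, -237.0, 59.0], 0.86), ([448.0, 233.0, 51.0], 0.81), ([565.0, -154.0, 56.0], 0.65), ([600.0, 230.0, 58.0], 0.61)]
kept1 [([620.0, -14.0, 65.0], 0.73), ([527.0, 41.0, 68.0], 0.65)]
squat1 [([487.0, 344.0, 42.0], 0.91), ([467.0, -259.0, 47.0], 0.78)]
top [[-0.0, 1.0, -0.08, 458.74], [-1.0, -0.0, -0.0, -18.95], [-0.0, 0.08, 1.0, 993.0]]
tray [([567.0, 22.0, 10.0], 0.98)]
mill [([508.0, -354.0, 63.0], 0.81), ([578.0, 230.0, 64.0], 0.25)]
jar1 [([582.0, 351.0, 59.0], 0.97), ([669.0, 222.0, 61.0], 0.88), ([580.0, 233.0, 59.0], 0.78), ([585.0, -233.0, 62.0], 0.69), ([551.0, -148.0, 61.0], 0.67)]
kept1 [([510.0, 48.0, 72.0], 0.7), ([601.0, -4.0, 70.0], 0.66)]
squat1 [([477.0, 350.0, 49.0], 0.76), ([456.0, -255.0, 49.0], 0.61)]
{'clock': 0.6, 'joint_positions': array([-1.45971724e+00,  1.04073886e-01,  9.73139292e-02,  1.56390119e+00,
        5.82944185e-06,  1.35310030e+00]), 'qd': array([-1.59604259e-03, -2.02437958e-04, -9.95583953e-05, -9.12869674e-04,
       -1.49565864e-03, -1.18946491e-03]), 'effort': array([ 2.13796934e-04, -5.56485987e+01,  5.03558922e+01,  1.23584559e-03,
       -2.58079781e-04, -3.91372865e-06]), 'eef_pos': array([ 193.74742166, -567.89542838,  242.35365782]), 'tcp_rot': array([3.14145940e+00, 2.35047860e-05, 3.28775114e-01]), 'force': array([-0.29128956,  0.65652592,  0.86489744]), 'wrist_torque': array([-0.06694325, -0.00658955,  0.0261509 ]), 'finger_gap': 1.00368421959591}
```

View pics/scene1.png

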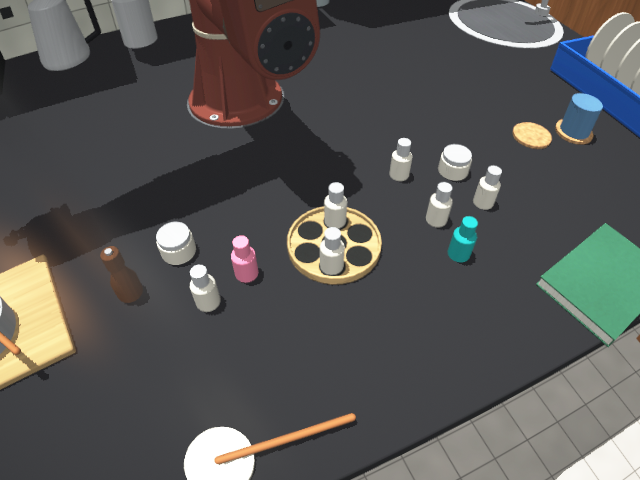

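View pics/top1.png

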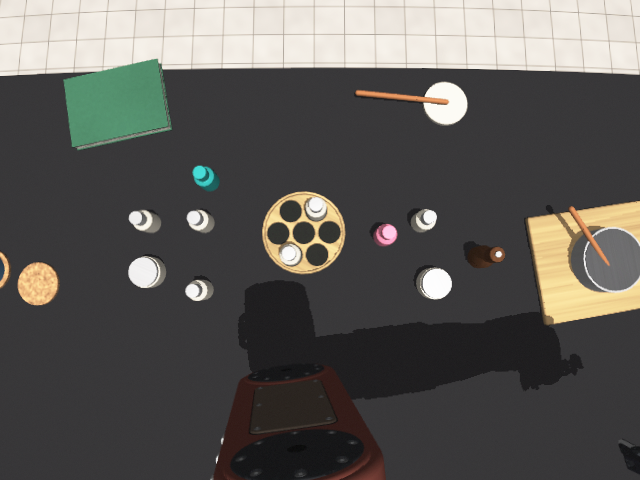

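```bash
cat >> h.py <<'E'
from scipy.optimize import least_squares
def fitc(p,r=None):
    c0=p.mean(0)
    if r: return least_squares(lambda x:np.hypot(*(p-x).T)-r,c0,loss='soft_l1').x
    s=least_squares(lambda x:np.hypot(*(p-x[:2]).T)-x[2],[*c0,20],loss='soft_l1').x
    return s
def local(W,c,zlo,zhi,r=40):
    m=(np.hypot(W[...,0]-c[0],W[...,1]-c[1])<r)&(W[...,2]>zlo)&(W[...,2]<zhi)
    return W[m]
E
python3 - <<'E'
from h import *
O={'mill':(508,-354),'A':(585,-233),'B':(580,233),'C':(582,351),'D':(440,233),'k1':(510,48),'k2':(601,-4),'sq1':(477,350),'sq2':(456,-255),'pink':(551,-148),'turq':(669,222)}
for n in('top','scene'):
    d=grab(n);W=world(d)
    print(n,'table z',np.nanmedian(W[230:260,100:140,2]) if n=='top' else np.nanmedian(local(W,(650,-60),-20,20,30)[:,2]))
    for k,c in O.items():
        p=local(W,c,-10,140,38 if k[0]!='k' else 25)
        zt=np.percentile(p[:,2],98)
        q=p[p[:,2]>zt-4]
        e=cv2.minEnclosingCircle(q[:,:2].astype(np.float32))
        print(k,'ztop',zt.round(1),len(q),'mean',q[:,:2].mean(0).round(1),'enc',np.round(e[0],1),round(e[1],1))
    t=local(W,(567,22),16,26,105);t=t[np.hypot(*(t[:,:2]-[567,22]).T)>75]
    print('rim',fitc(t[:,:2]).round(1),len(t),t[:,2].mean())
E
```

```text
top table z 0.2972925254310894
mill ztop 119.7 121 mean [ 509.  -363.4] enc [ 508.3 -363.2] 14.9
A ztop 93.6 143 mean [ 586.3 -237.1] enc [ 586.3 -237.3] 14.0
B ztop 93.9 133 mean [586.3 241.1] enc [586.5 241.1] 14.1
C ztop 93.7 130 mean [585.5 360.6] enc [585.4 360.3] 14.5
D ztop 93.7 134 mean [438.1 239.9] enc [437.8 239.8] 13.6
k1 ztop 104.2 133 mean [512.6  47.8] enc [512.7  47.8] 13.5
k2 ztop 104.6 124 mean [610.3  -6.8] enc [610.8  -6.3] 13.6
sq1 ztop 55.1 468 mean [476.6 358.1] enc [476.  358.1] 31.1
sq2 ztop 55.3 484 mean [ 451.4 -258.4] enc [ 451.2 -258.8] 31.4
pink ztop 93.8 141 mean [ 555.5 -153.7] enc [ 555.3 -153.4] 13.7
turq ztop 93.4 131 mean [678.3 231.3] enc [678.  231.8] 14.2
rim [563.   20.7  86.5] 586 19.860096649073242
scene table z 0.5150548799424541
mill ztop 119.3 164 mean [ 511.  -362.4] enc [ 510.  -362.6] 15.4
A ztop 93.0 198 mean [ 588.  -235.9] enc [ 587.4 -235.8] 14.1
B ztop 92.7 125 mean [588.1 241.2] enc [586.5 242.7] 15.6
C ztop 92.3 122 mean [588.3 361.1] enc [587.6 362.7] 15.5
D ztop 93.2 102 mean [440.3 240.7] enc [441.1 241.2] 15.4
k1 ztop 103.4 136 mean [514.2  48.4] enc [513.5  48.5] 15.7
k2 ztop 104.3 163 mean [612.1  -5.6] enc [611.2  -5.7] 14.5
sq1 ztop 54.0 352 mean [479.7 357.2] enc [478.3 359.3] 31.6
sq2 ztop 54.3 627 mean [ 453.5 -257.7] enc [ 452.2 -256.7] 31.8
pink ztop 93.4 173 mean [ 556.7 -153. ] enc [ 556.2 -153.2] 15.0
turq ztop 92.8 137 mean [681.  231.3] enc [679.7 231.8] 14.3
rim [565.   21.9  87. ] 711 19.75020892356098
```

```bash
cat > pads.py <<'E'
from h import *
def pads(n,c=(563,21),ang=-29.2,show=False):
    d=grab(n);W=world(d);g=d['color'].max(2)
    m=(g<75)&(np.hypot(W[...,0]-c[0],W[...,1]-c[1])<84)&(abs(W[...,2]-10)<5)
    nl,l,s,ce=cv2.connectedComponentsWithStats(m.astype(np.uint8))
    for i in range(1,nl):
        if s[i,4]<60: continue
        p=W[l==i][:,:2];e=cv2.minEnclosingCircle(p.astype(np.float32))
        print(n,s[i,4],'mean',p.mean(0).round(1),'enc',np.round(e[0],1),round(e[1],1),'px',ce[i].round(0))
    a=np.radians(ang)
    for k in range(6): 
        t=a+k*np.pi/3;print(60*k,np.round([c[0]+56*np.cos(t),c[1]+56*np.sin(t)],1)) if show else 0
    im=cv2.resize(d['color'],None,fx=1,fy=1)
    return d
if __name__=='__main__':
    pads('top',show=True);pads('scene')
E
python3 pads.py
```

```text
top 339 mean [610.2  49.6] enc [610.5  49.6] 23.0 px [290. 211.]
top 345 mean [561.2  76.2] enc [560.9  76.6] 23.5 px [278. 233.]
top 342 mean [562.6  20.7] enc [562.7  20.8] 23.3 px [303. 232.]
top 343 mean [563.7 -35.3] enc [563.7 -35.1] 23.3 px [329. 232.]
top 350 mean [514.6  -8.3] enc [514.5  -8.2] 23.4 px [317. 254.]
0 [611.9  -6.3]
60 [611.1  49.7]
120 [562.2  77. ]
180 [514.1  48.3]
240 [514.9  -7.7]
300 [563.8 -35. ]
scene 323 mean [516.6  -7.7] enc [515.9  -7.3] 23.9 px [310. 230.]
scene 333 mean [563.3  76.9] enc [563.3  77. ] 23.8 px [359. 233.]
scene 363 mean [565.5 -34.8] enc [565.4 -34.5] 24.0 px [307. 253.]
scene 372 mean [612.6  50.1] enc [612.3  50.4] 23.2 px [358. 256.]
```

```bash
cat > go.py <<'E'
import sys
from h import *
x,y,z,yaw=map(float,sys.argv[1:5])
s=bot.get_state();p=s['eef_pos'];a=s['tcp_rot'][2]
d=np.array([x,y,z])-p;c,n=np.cos(a),np.sin(a)
t=(yaw-np.degrees(a)+180)%360-180
print('now',p.round(1),'yaw',np.degrees(a).round(1),'tool d',np.round([d[0]*c+d[1]*n,d[0]*n-d[1]*c,-d[2]],1),'turn',round(-t,1),'F',s['force'].round(1),'gap',round(s['finger_gap'],3),'t',s['clock'],'q6',s['joint_positions'][5].round(2),'rot',s['tcp_rot'].round(3))
E
python3 go.py 509.5 -363 242 151
```

```text
now [ 193.7 -567.9  242.4] yaw 18.8 tool d [365.  -92.    0.4] turn -132.2 F [ 0.9  0.4 -0.1] gap 1.0 t 0.8 q6 1.35 rot [3.141 0.    0.329]
```

Request:
arm_command:
  commands:
    - [46, -11.5, 0, 0, -0.3]
    - [46, -11.5, 0, 0, -0.3]
    - [46, -11.5, 0, 0, -0.3]
    - [46, -11.5, 0, 0, -0.3]
    - [46, -11.5, 0, 0, -0.3]
    - [46, -11.5, 0, 0, -0.3]
    - [46, -11.5, 0, 0, -0.3]
    - [43, -11.5, 0, 0, -0.3]
  force: 40

```text
clock: 1.8
eef_pos: [510.8, -361.9, 242.4]
tcp_rot: [3.141, -0.0, 0.329]
force: [0.1, -0.5, 0.5]
finger_gap: 0.649
```

Request:
arm_command:
  commands:
    - [0, 0, 0, -10.5, -0.3]
    - [0, 0, 0, -10.5, -0.3]
    - [0, 0, 0, -10.5, -0.3]
    - [0, 0, 0, -10.5, -0.3]
    - [0, 0, 0, -10.5, -0.3]
    - [0, 0, 0, -10.5, -0.3]
    - [0, 0, 10, -10.5, -0.3]
    - [0, 0, 10, -10.5, -0.3]

```text
clock: 2.8
eef_pos: [509.5, -363.0, 222.2]
tcp_rot: [3.141, 0.0, 1.801]
force: [0.0, 0.0, 0.1]
finger_gap: 0.652
```

Request:
arm_command:
  commands:
    - [0, 0, 10, -10.5, -0.3]
    - [0, 0, 10, -10.5, -0.3]
    - [0, 0, 10, -10.5, -0.3]
    - [0, 0, 0, -10.5, -0.3]
    - [0, 0, 0, -6.2, -0.3]
    - [0, 0, 0, 0, -0.3]
    - [0, 0, 0, 0, -0.3]
    - [0, 0, 0, 0, -0.3]

```text
clock: 3.8
eef_pos: [509.5, -363.0, 192.3]
tcp_rot: [-3.141, 0.0, 2.635]
force: [-0.4, -0.4, 0.4]
finger_gap: 0.651
```

```bash
python3 go.py 509.5 -363 90 151; python3 -c "
from h import *
grab('scene','s2.png')"
```

```text
now [ 509.5 -363.   192.3] yaw 151.0 tool d [ -0.    0.  102.3] turn -0.0 F [-0.4 -0.4  0.4] gap 0.651 t 3.8 q6 -0.32 rot [-3.141  0.     2.635]
```

View pics/s2.png

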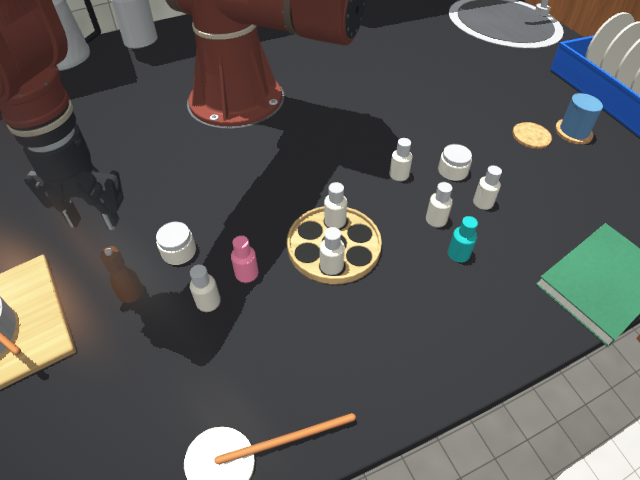

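```bash
python3 -c "
from h import *
d=grab('scene');print(proj(d,[[509.5,-363,186],[509.5,-363,121],[509.5,-363,0]]))
W=world(d);p=local(W,(509.5,-363),175,200,60);
q=cv2.resize(d['color'][150:330,10:190],None,fx=4,fy=4);cv2.imwrite('pics/c2.png',q[:600])
for a in(175,180,185,190): 
  z=p[abs(p[:,2]-a)<3];print(a,len(z),z.min(0).round() if len(z) else '',z.max(0).round() if len(z) else '')"
```

```text
[[ 93.81169325 224.35242892]
 [107.80556746 250.74620456]
 [130.11891361 291.91970319]]
175 0  
180 0  
185 17 [ 486. -397.  185.] [ 533. -333.  188.]
190 53 [ 485. -400.  187.] [ 536. -334.  193.]
```

View pics/c2.png

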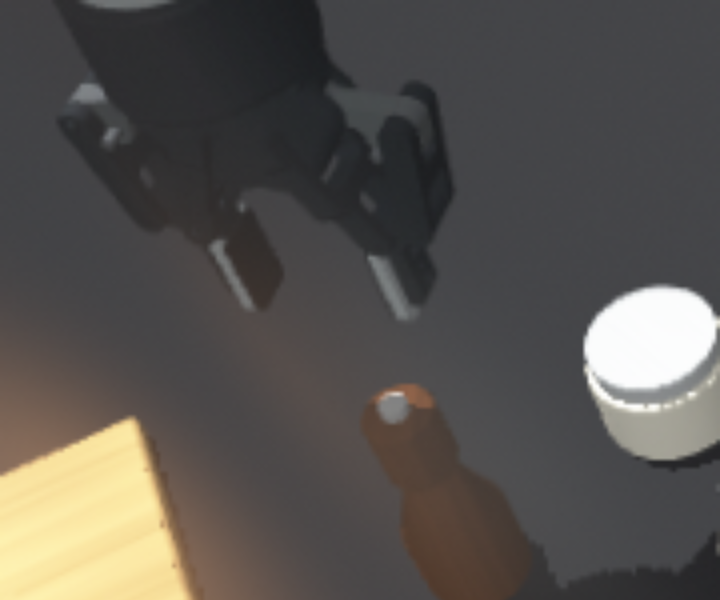

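Request:
arm_command:
  commands:
    - [0, 0, 20, 0, -0.3]
    - [0, 0, 20, 0, -0.3]
    - [0, 0, 20, 0, -0.3]
    - [0, 0, 16, 0, -0.3]
    - [0, 0, 10, 0, -0.3]
    - [0, 0, 8, 0, -0.3]
    - [0, 0, 8, 0, -0.3]
    - [0, 0, 0, 0, -0.3]

```text
clock: 4.9
eef_pos: [509.3, -362.8, 89.8]
tcp_rot: [3.141, -0.001, 2.636]
force: [0.0, 0.2, -0.6]
finger_gap: 0.649
```

Request:
arm_command:
  commands:
    - [0, 0, 0, 0, 0.1]
    - [0, 0, 0, 0, 0.1]
    - [0, 0, 0, 0, 1]
    - [0, 0, 0, 0, 1]
    - [0, 0, 0, 0, 1]
    - [0, 0, 0, 0, 1]
    - [0, 0, -2, 0, 1]
    - [0, 0, -4, 0, 1]
  force: 40

```text
clock: 5.9
eef_pos: [509.1, -362.4, 95.6]
tcp_rot: [3.141, -0.002, 2.636]
force: [0.7, -0.1, -1.8]
finger_gap: 0.365
```

Request:
arm_command:
  commands:
    - [0, 0, -10, 0, 1]
    - [0, 0, -20, 0, 1]
    - [0, 0, -25, 0, 1]
    - [0, 0, -25, 0, 1]
    - [0, 0, -25, 0, 1]
    - [0, 0, -25, 0, 1]
    - [0, 0, -14, 0, 1]
    - [0, 0, 0, 0, 1]

```text
clock: 6.9
eef_pos: [509.9, -363.4, 241.9]
tcp_rot: [-3.141, 0.002, 2.636]
force: [0.3, -0.6, -1.9]
finger_gap: 0.371
```

```bash
python3 go.py 563.3 21.1 242 151; python3 -c "
from h import *
d=grab('scene','s3.png')"
```

```text
now [ 509.9 -363.4  241.9] yaw 151.0 tool d [ 1.395e+02  3.623e+02 -1.000e-01] turn 0.0 F [ 0.3 -0.6 -1.9] gap 0.371 t 6.9 q6 -0.32 rot [-3.141e+00  2.000e-03  2.636e+00]
```

View pics/s3.png

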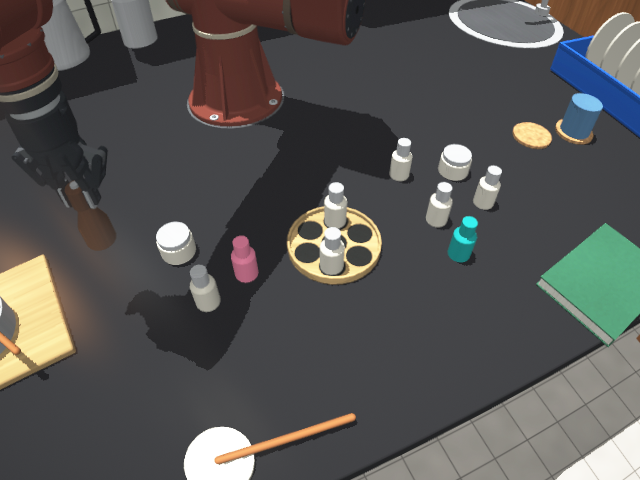

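Request:
arm_command:
  commands:
    - [10, 26, 0, 0, 1]
    - [18, 46, 0, 0, 1]
    - [20, 52, 0, 0, 1]
    - [20, 52, 0, 0, 1]
    - [20, 52, 0, 0, 1]
    - [20, 52, 0, 0, 1]
    - [20, 52, 0, 0, 1]
    - [11.2, 30, 0, 0, 1]

```text
clock: 7.95
eef_pos: [562.4, 23.9, 239.0]
tcp_rot: [-3.141, -0.002, 2.638]
force: [0.9, -0.7, -1.8]
finger_gap: 0.368
```

Request:
arm_command:
  commands:
    - [0, 0, 10, 0, 1]
    - [0, 0, 20, 0, 1]
    - [0, 0, 20, 0, 1]
    - [0, 0, 20, 0, 1]
    - [0, 0, 20, 0, 1]
    - [0, 0, 20, 0, 1]
    - [0, 0, 10, 0, 1]
    - [0, 0, 0, 0, 1]

```text
clock: 8.95
eef_pos: [562.6, 21.2, 119.5]
tcp_rot: [-3.141, -0.001, 2.636]
force: [0.7, 0.6, -0.5]
finger_gap: 0.366
```

```bash
python3 go.py 563.3 21.1 100 151; python3 -c "
from h import *
d=grab('scene','s4.png');grab('top','t4.png');cv2.imwrite('pics/s4.png',cv2.resize(d['color'][150:300,240:430],None,fx=4,fy=4))"
```

```text
now [562.6  21.2 119.5] yaw 151.0 tool d [-0.7  0.2 19.5] turn 0.0 F [ 0.7  0.6 -0.5] gap 0.366 t 8.95 q6 0.31 rot [-3.141e+00 -1.000e-03  2.636e+00]
```

View pics/s4.png

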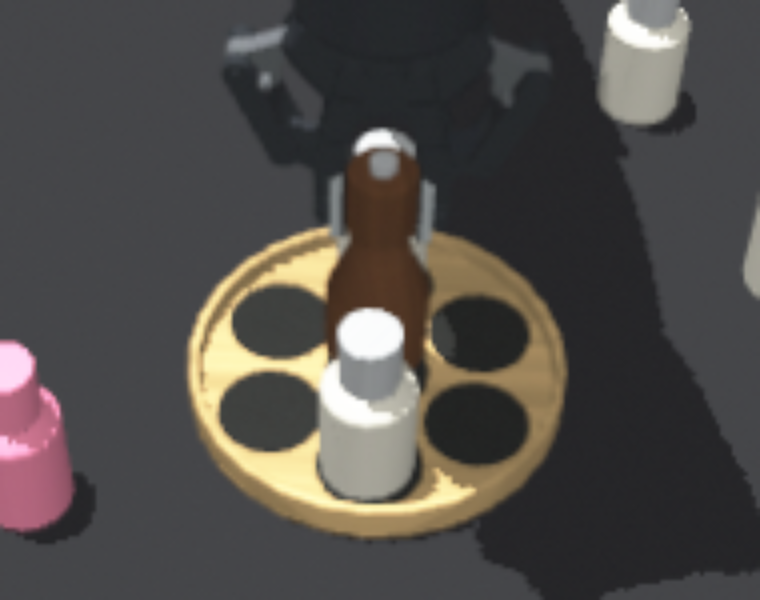

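Request:
arm_command:
  commands:
    - [-0.7, 0.2, 6, 0, 1]
    - [0, 0, 5, 0, 1]
    - [0, 0, 3, 0, 1]
    - [0, 0, 2, 0, 1]
    - [0, 0, 1.5, 0, 1]
    - [0, 0, 1, 0, 1]
    - [0, 0, 0, 0, 1]
    - [0, 0, 0, 0, 1]

```text
clock: 10.05
eef_pos: [563.8, 21.0, 101.9]
tcp_rot: [-3.142, 0.0, 2.636]
force: [0.4, 0.1, -1.2]
finger_gap: 0.362
```

```bash
python3 go.py 563.3 21.1 100 151
```

```text
now [563.8  21.  101.9] yaw 151.0 tool d [ 0.5 -0.1  1.9] turn 0.0 F [ 0.4  0.1 -1.2] gap 0.362 t 10.05 q6 0.31 rot [-3.142  0.     2.636]
```

Request:
arm_command:
  commands:
    - [0.4, 0, 0.5, 0, 1]
    - [0, 0, 0.5, 0, 1]
    - [0, 0, 0.5, 0, 1]
    - [0, 0, 0.5, 0, 1]
    - [0, 0, 0.3, 0, 1]
    - [0, 0, 0, 0, 1]
    - [0, 0, 0, 0, 1]
    - [0, 0, 0, 0, 1]

```text
clock: 11.05
eef_pos: [563.8, 21.0, 100.8]
tcp_rot: [3.142, 0.001, 2.636]
force: [-3.1, -0.1, 9.1]
finger_gap: 0.363
```

```bash
python3 go.py 563.3 21.1 100 151
```

```text
now [563.8  21.  100.8] yaw 151.0 tool d [ 0.4 -0.2  0.8] turn 0.0 F [-3.1 -0.1  9.1] gap 0.363 t 11.05 q6 0.31 rot [3.142e+00 1.000e-03 2.636e+00]
```

Request:
arm_command:
  commands:
    - [0, 0, -0.5, 0, 1]
    - [0, 0, 0, 0, 0.2]
    - [0, 0, 0, 0, 0.0]
    - [0, 0, 0, 0, -0.3]
    - [0, 0, 0, 0, -0.3]
    - [0, 0, 0, 0, -0.3]
    - [0, 0, -5, 0, -0.3]
    - [0, 0, -15, 0, -0.3]

```text
clock: 12.05
eef_pos: [562.8, 21.3, 120.1]
tcp_rot: [-3.141, -0.001, 2.636]
force: [-0.8, 0.1, 0.6]
finger_gap: 0.649
```

Request:
arm_command:
  commands:
    - [0, 0, -25, 0, -0.3]
    - [0, 0, -25, 0, -0.3]
    - [0, 0, -25, 0, -0.3]
    - [0, 0, -25, 0, -0.3]
    - [0, 0, -15, 0, -0.3]
    - [0, 0, -5, 0, -0.3]
    - [0, 0, 0, 0, -0.3]
    - [0, 0, 0, 0, -0.3]

```text
clock: 13.05
eef_pos: [563.0, 21.3, 238.9]
tcp_rot: [-3.141, -0.001, 2.636]
force: [-0.7, -0.0, -0.2]
finger_gap: 0.646
```

```bash
python3 go.py 587 -236.5 242 211
cat > chk.py <<'E'
import sys
from h import *
for n in('scene','top'):
    d=grab(n,sys.argv[1]+n+'.png');W=world(d)
    for a in sys.argv[2:]:
        x,y,z=map(float,a.split(','))
        p=local(W,(x,y),z-5,z+5,26)
        if len(p)>15:
            e=cv2.minEnclosingCircle(p[:,:2].astype(np.float32));print(n,a,len(p),'mean',p.mean(0).round(1),'enc',np.round(e[0],1),round(e[1],1))
E
python3 chk.py c5 563,21,124
```

```text
now [563.   21.3 238.9] yaw 151.0 tool d [-145.8 -213.9   -3.1] turn -60.0 F [-0.7 -0.  -0.2] gap 0.646 t 13.05 q6 0.31 rot [-3.141e+00 -1.000e-03  2.636e+00]
scene 563,21,124 195 mean [567.4  19.6 125.3] enc [564.3  21.2] 16.5
```

View pics/c5scene.png

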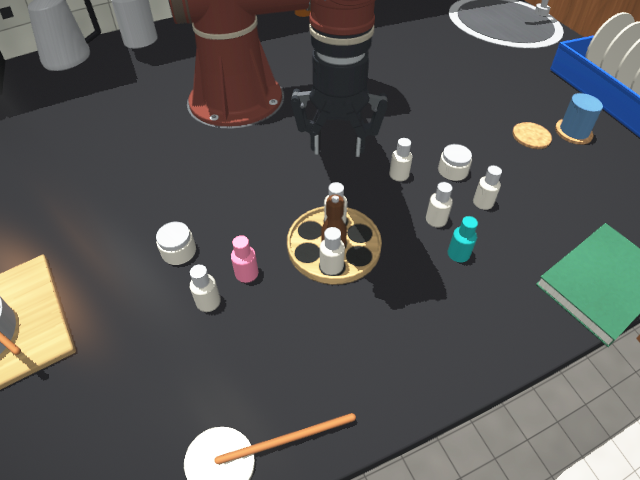

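Request:
arm_command:
  commands:
    - [-13, -19, 0, 0, -0.3]
    - [-21, -31, 0, 0, -0.3]
    - [-23, -34, 0, 0, -0.3]
    - [-23, -34, 0, 0, -0.3]
    - [-23, -34, 0, 0, -0.3]
    - [-23, -34, 0, 0, -0.3]
    - [-20, -28, 0, 0, -0.3]
    - [0, 0, 0, 0, -0.3]

```text
clock: 14.15
eef_pos: [587.0, -238.9, 238.8]
tcp_rot: [-3.141, -0.001, 2.633]
force: [0.0, 1.5, -0.0]
finger_gap: 0.649
```

Request:
arm_command:
  commands:
    - [0, 0, 10, 10, -0.3]
    - [0, 0, 20, 10, -0.3]
    - [0, 0, 20, 10, -0.3]
    - [0, 0, 20, 10, -0.3]
    - [0, 0, 20, 10, -0.3]
    - [0, 0, 10, 10, -0.3]
    - [0, 0, 0, 0, -0.3]
    - [0, 0, 0, 0, -0.3]

```text
clock: 15.15
eef_pos: [587.7, -236.4, 140.6]
tcp_rot: [3.141, 0.0, 1.593]
force: [0.8, -0.3, -0.8]
finger_gap: 0.649
```

```bash
python3 go.py 587 -236.5 75 91;python3 chk.py c6 587,-236.5,92 563,21,129
```

```text
now [ 587.7 -236.4  140.6] yaw 91.3 tool d [-0.1 -0.7 65.6] turn 0.3 F [ 0.8 -0.3 -0.8] gap 0.649 t 15.15 q6 0.96 rot [3.141 0.    1.593]
scene 587,-236.5,92 119 mean [ 594.3 -236.6   91.6] enc [ 589.8 -236. ] 13.8
scene 563,21,129 184 mean [565.3  20.7 127.1] enc [563.8  22. ] 16.8
top 587,-236.5,92 127 mean [ 587.5 -235.4   92.1] enc [ 586.6 -237.3] 14.1
top 563,21,129 182 mean [562.7  20.6 127. ] enc [562.8  20.5] 15.5
```

Request:
arm_command:
  commands:
    - [0, -0.5, 10, 0.3, -0.3]
    - [0, 0, 15, 0, -0.3]
    - [0, 0, 15, 0, -0.3]
    - [0, 0, 12, 0, -0.3]
    - [0, 0, 8, 0, -0.3]
    - [0, 0, 5, 0, -0.3]
    - [0, 0, 0, 0, 0]
    - [0, 0, 0, 0, 0.2]

```text
clock: 16.25
eef_pos: [587.3, -237.0, 75.5]
tcp_rot: [3.141, 0.001, 1.584]
force: [-1.1, 1.1, -0.2]
finger_gap: 0.397
```

Request:
arm_command:
  commands:
    - [0, 0, 0, 0, 1]
    - [0, 0, 0, 0, 1]
    - [0, 0, 0, 0, 1]
    - [0, 0, 0, 0, 1]
    - [0, 0, -2, 0, 1]
    - [0, 0, -4, 0, 1]
    - [0, 0, -10, 0, 1]
    - [0, 0, -20, 0, 1]
  force: 40

```text
clock: 17.25
eef_pos: [586.5, -236.4, 111.3]
tcp_rot: [-3.14, -0.001, 1.584]
force: [-0.1, -0.7, -0.6]
finger_gap: 0.317
```

Request:
arm_command:
  commands:
    - [0, 0, -30, 0, 1]
    - [0, 0, -30, 0, 1]
    - [0, 0, -30, 0, 1]
    - [0, 0, -24, 0, 1]
    - [0, 0, -15, 0, 1]
    - [0, 0, -5, 0, 1]
    - [0, 0, 0, 0, 1]
    - [0, 0, 0, 0, 1]

```text
clock: 18.25
eef_pos: [586.6, -236.5, 243.9]
tcp_rot: [-3.14, -0.001, 1.584]
force: [-0.2, 0.3, -1.3]
finger_gap: 0.314
```

```bash
python3 go.py 564.2 -34.8 240 91; python3 chk.py c7 587,-236.5,262
```

```text
now [ 586.6 -236.5  243.9] yaw 90.7 tool d [202.  -19.8   3.9] turn -0.3 F [-0.2  0.3 -1.3] gap 0.314 t 18.25 q6 0.97 rot [-3.140e+00 -1.000e-03  1.584e+00]
top 587,-236.5,262 79 mean [ 585.1 -228.7  260.4] enc [ 585.6 -227. ] 19.1
```

View pics/c7scene.png

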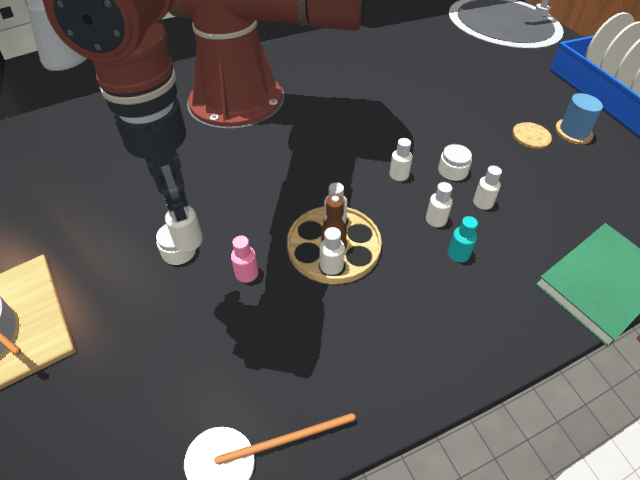

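Request:
arm_command:
  commands:
    - [15, -1.6, 0, 0, 1]
    - [30, -3, 0, 0, 1]
    - [35, -3.5, 0, 0, 1]
    - [35, -3.5, 0, 0, 1]
    - [35, -3.5, 0, 0, 1]
    - [30, -3, 0, 0, 1]
    - [16, -1.5, 0, 0, 1]
    - [5.7, 0, 0, 0, 1]

```text
clock: 19.35
eef_pos: [564.7, -34.4, 245.1]
tcp_rot: [3.141, 0.0, 1.585]
force: [-0.2, 0.1, -1.3]
finger_gap: 0.316
```

Request:
arm_command:
  commands:
    - [0, 0, 10, 0, 1]
    - [0, 0, 20, 0, 1]
    - [0, 0, 25, 0, 1]
    - [0, 0, 25, 0, 1]
    - [0, 0, 25, 0, 1]
    - [0, 0, 20, 0, 1]
    - [0, 0, 10, 0, 1]
    - [0, 0, 5, 0, 1]

```text
clock: 20.35
eef_pos: [564.8, -35.6, 104.7]
tcp_rot: [-3.141, 0.0, 1.583]
force: [0.1, 0.3, -0.9]
finger_gap: 0.317
```

```bash
python3 go.py 564.3 -35 85 91; python3 chk.py c8
```

```text
now [564.8 -35.6 104.7] yaw 90.7 tool d [ 0.6 -0.5 19.7] turn -0.3 F [ 0.1  0.3 -0.9] gap 0.317 t 20.35 q6 1.26 rot [-3.141  0.     1.583]
```

View pics/c8scene.png

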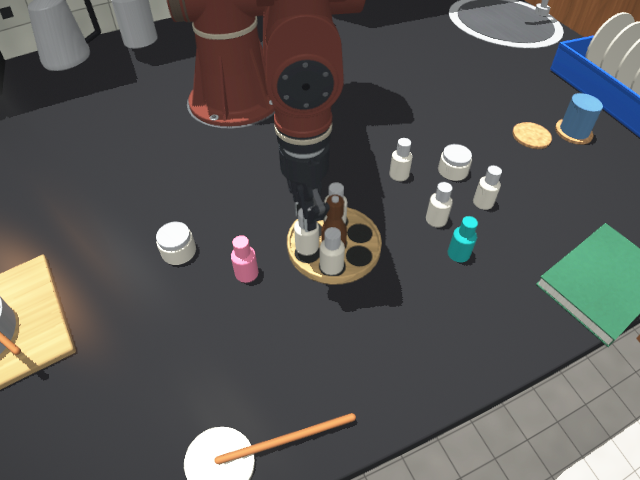

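Request:
arm_command:
  commands:
    - [0.3, -0.2, 6, 0, 1]
    - [0, 0, 5, 0, 1]
    - [0, 0, 3, 0, 1]
    - [0, 0, 2, 0, 1]
    - [0, 0, 1, 0, 1]
    - [0, 0, 1, 0, 1]
    - [0, 0, 0.5, 0, 1]
    - [0, 0, 0, 0, 1]

```text
clock: 21.45
eef_pos: [564.6, -35.0, 86.5]
tcp_rot: [3.142, 0.0, 1.584]
force: [-0.4, 0.2, -1.5]
finger_gap: 0.313
```

Request:
arm_command:
  commands:
    - [0, 0, 0.4, 0, 1]
    - [0, 0, 0.4, 0, 1]
    - [0, 0, 0.4, 0, 1]
    - [0, 0, 0, 0, 1]
    - [0, 0, 0, 0, 1]
    - [0, 0, 0, 0, 1]
    - [0, 0, 0, 0, 1]
    - [0, 0, 0, 0, 1]

```text
clock: 22.45
eef_pos: [564.7, -35.1, 85.7]
tcp_rot: [3.141, 0.0, 1.584]
force: [-2.7, 1.1, 5.7]
finger_gap: 0.313
```

Request:
arm_command:
  commands:
    - [0, 0, -0.4, 0, 1]
    - [0, 0, 0, 0, 0.2]
    - [0, 0, 0, 0, 0.1]
    - [0, 0, 0, 0, 0.0]
    - [0, 0, 0, 0, 0.0]
    - [0, 0, -5, 0, 0.0]
    - [0, 0, -15, 0, 0.0]
    - [0, 0, -25, 0, 0.0]

```text
clock: 23.45
eef_pos: [564.2, -34.9, 131.5]
tcp_rot: [-3.141, -0.0, 1.584]
force: [1.4, -0.7, -0.8]
finger_gap: 0.5
```

Request:
arm_command:
  commands:
    - [0, 0, -25, 0, 0]
    - [0, 0, -25, 0, 0]
    - [0, 0, -25, 0, 0]
    - [0, 0, -20, 0, 0]
    - [0, 0, -10, 0, -0.3]
    - [0, 0, -5, 0, -0.3]
    - [0, 0, 0, 0, -0.3]
    - [0, 0, 0, 0, -0.3]

```text
clock: 24.45
eef_pos: [564.3, -34.9, 239.9]
tcp_rot: [-3.141, -0.0, 1.584]
force: [0.5, 0.0, -1.0]
finger_gap: 0.649
```

```bash
python3 go.py 587 361 242 91; python3 chk.py c9 563,-35,102 563,21,129 512,48,104 611,-6,104
```

```text
now [564.3 -34.9 239.9] yaw 90.7 tool d [395.6  27.8  -2.1] turn -0.3 F [ 0.5  0.  -1. ] gap 0.649 t 24.45 q6 1.26 rot [-3.141 -0.     1.584]
scene 563,-35,102 173 mean [566.  -34.5 101.9] enc [565.  -34.1] 14.3
scene 563,21,129 183 mean [565.4  20.7 127.1] enc [563.9  21.8] 16.5
scene 512,48,104 139 mean [514.3  48.2 102.4] enc [513.3  47.5] 14.9
scene 611,-6,104 174 mean [612.2  -5.9 102.3] enc [612.3  -4.5] 14.8
```

View pics/c9scene.png

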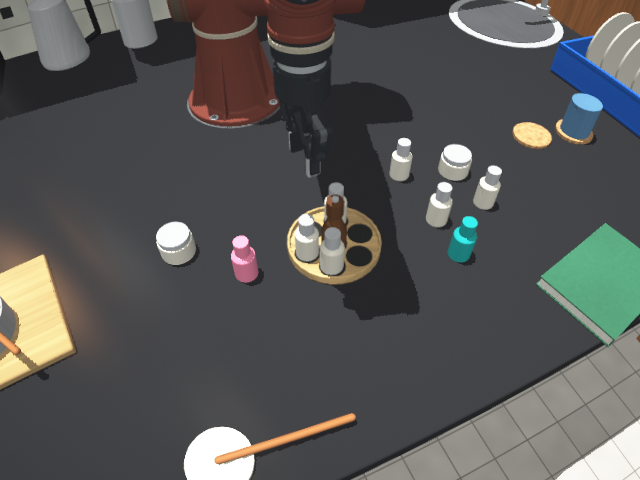

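Request:
arm_command:
  commands:
    - [26, 1.8, 0, 0, -0.3]
    - [50, 3.5, 0, 0, -0.3]
    - [56, 4, 0, 0, -0.3]
    - [56, 4, 0, 0, -0.3]
    - [56, 4, 0, 0, -0.3]
    - [56, 4, 0, 0, -0.3]
    - [56, 4, 0, 0, -0.3]
    - [39.5, 2.5, 0, 0.3, -0.3]

```text
clock: 25.55
eef_pos: [586.7, 363.2, 239.9]
tcp_rot: [-3.141, 0.0, 1.58]
force: [1.5, -0.4, 0.3]
finger_gap: 0.647
```

Request:
arm_command:
  commands:
    - [0, 0, 10, 0, -0.3]
    - [0, 0, 25, 0, -0.3]
    - [0, 0, 25, 0, -0.3]
    - [0, 0, 20, 0, -0.3]
    - [0, 0, 15, 0, -0.3]
    - [0, 0, 5, 0, -0.3]
    - [0, 0, 0, 0, -0.3]
    - [0, 0, 0, 0, -0.3]

```text
clock: 26.55
eef_pos: [587.7, 361.0, 141.7]
tcp_rot: [3.14, -0.0, 1.579]
force: [0.0, -0.6, 0.8]
finger_gap: 0.651
```

```bash
python3 go.py 586.7 361 75 91;python3 chk.py c10 587,361,92 563,-35,102
```

```text
now [587.7 361.  141.7] yaw 90.4 tool d [-0.  -1.  66.7] turn -0.6 F [ 0.  -0.6  0.8] gap 0.651 t 26.55 q6 1.92 rot [ 3.14  -0.     1.579]
scene 587,361,92 134 mean [588.7 360.4  91.1] enc [587.8 362.2] 15.6
scene 563,-35,102 174 mean [566.2 -34.4 102. ] enc [564.9 -34.1] 14.5
top 587,361,92 142 mean [585.2 360.4  91.9] enc [584.5 360.3] 15.0
top 563,-35,102 151 mean [563.4 -34.6 102.2] enc [563.6 -34.6] 13.9
```

View pics/c10scene.png

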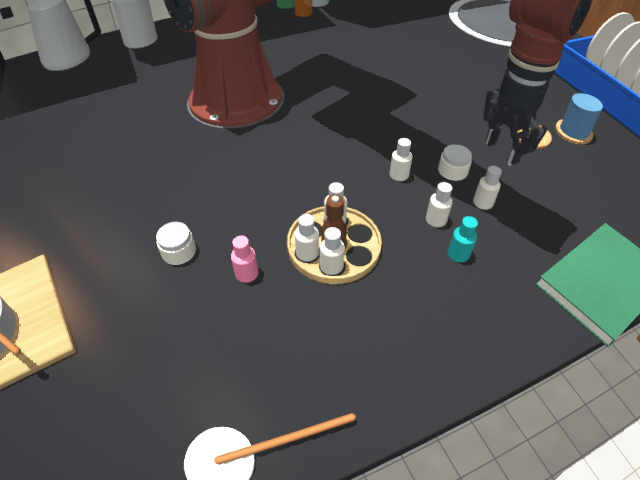

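Request:
arm_command:
  commands:
    - [0, -1, 10, 0, -0.3]
    - [0, 0, 15, 0, -0.3]
    - [0, 0, 15, 0, -0.3]
    - [0, 0, 12, 0, -0.3]
    - [0, 0, 9, 0, -0.3]
    - [0, 0, 5, 0, -0.3]
    - [0, 0, 0, 0, 0]
    - [0, 0, 0, 0, 0.2]

```text
clock: 27.65
eef_pos: [586.6, 360.9, 75.3]
tcp_rot: [3.141, -0.0, 1.578]
force: [0.3, -1.6, 0.0]
finger_gap: 0.404
```

Request:
arm_command:
  commands:
    - [0, 0, 0, 0, 1]
    - [0, 0, 0, 0, 1]
    - [0, 0, 0, 0, 1]
    - [0, 0, 0, 0, 1]
    - [0, 0, -2, 0, 1]
    - [0, 0, -4, 0, 1]
    - [0, 0, -10, 0, 1]
    - [0, 0, -20, 0, 1]
  force: 40

```text
clock: 28.65
eef_pos: [585.7, 360.6, 110.9]
tcp_rot: [-3.14, 0.001, 1.578]
force: [-0.3, 0.4, -1.0]
finger_gap: 0.31
```

Request:
arm_command:
  commands:
    - [0, 0, -30, 0, 1]
    - [0, 0, -30, 0, 1]
    - [0, 0, -30, 0, 1]
    - [0, 0, -24, 0, 1]
    - [0, 0, -15, 0, 1]
    - [0, 0, -5, 0, 1]
    - [0, 0, 0, 0, 1]
    - [0, 0, 0, 0, 1]

```text
clock: 29.65
eef_pos: [585.9, 360.7, 243.4]
tcp_rot: [-3.14, 0.001, 1.578]
force: [-0.2, 0.1, -2.2]
finger_gap: 0.311
```

```bash
python3 go.py 562.3 76.9 240 91; python3 chk.py c11
```

```text
now [585.9 360.7 243.4] yaw 90.4 tool d [-283.6  -25.7    3.4] turn -0.6 F [-0.2  0.1 -2.2] gap 0.311 t 29.65 q6 1.93 rot [-3.140e+00  1.000e-03  1.578e+00]
```

View pics/c11scene.png

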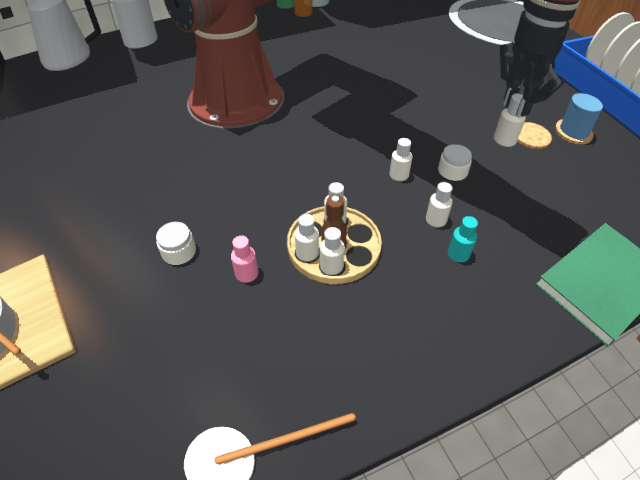

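Request:
arm_command:
  commands:
    - [-20, -1.8, 0, 0, 1]
    - [-40, -3.7, 0, 0, 1]
    - [-48, -4.4, 0, 0, 1]
    - [-48, -4.4, 0, 0, 1]
    - [-48, -4.4, 0, 0, 1]
    - [-45, -4, 0, 0, 1]
    - [-25, -2.3, 0, 0, 1]
    - [-10, -0.8, 0, 0, 1]

```text
clock: 30.75
eef_pos: [562.4, 75.4, 244.4]
tcp_rot: [-3.141, 0.0, 1.577]
force: [-0.4, 1.9, -1.8]
finger_gap: 0.315
```

Request:
arm_command:
  commands:
    - [0, 0, 10, 0, 1]
    - [0, 0, 20, 0, 1]
    - [0, 0, 25, 0, 1]
    - [0, 0, 25, 0, 1]
    - [0, 0, 25, 0, 1]
    - [0, 0, 20, 0, 1]
    - [0, 0, 10, 0, 1]
    - [0, 0, 5, 0, 1]

```text
clock: 31.75
eef_pos: [562.6, 76.9, 104.3]
tcp_rot: [-3.141, 0.0, 1.579]
force: [-0.2, 0.3, -0.8]
finger_gap: 0.314
```

```bash
python3 go.py 562.1 76.6 85.7 91; python3 chk.py c12
```

```text
now [562.6  76.9 104.3] yaw 90.5 tool d [-0.3 -0.5 18.6] turn -0.5 F [-0.2  0.3 -0.8] gap 0.314 t 31.75 q6 1.47 rot [-3.141  0.     1.579]
```

View pics/c12scene.png

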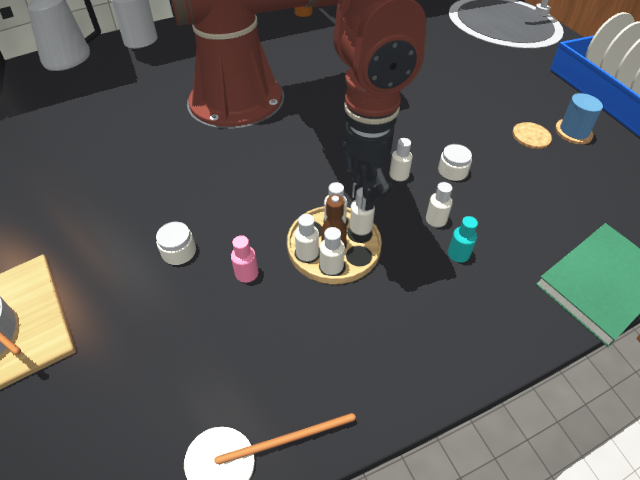

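Request:
arm_command:
  commands:
    - [-0.2, -0.4, 6, 0, 1]
    - [0, 0, 5, 0, 1]
    - [0, 0, 3, 0, 1]
    - [0, 0, 2, 0, 1]
    - [0, 0, 1, 0, 1]
    - [0, 0, 0.6, 0, 1]
    - [0, 0, 0.4, 0, 1]
    - [0, 0, 0, 0, 1]

```text
clock: 32.85
eef_pos: [562.3, 76.4, 86.7]
tcp_rot: [3.142, 0.0, 1.578]
force: [-1.1, -0.0, -1.4]
finger_gap: 0.313
```

Request:
arm_command:
  commands:
    - [0, 0, 0.4, 0, 1]
    - [0, 0, 0.4, 0, 1]
    - [0, 0, 0.4, 0, 1]
    - [0, 0, 0.2, 0, 1]
    - [0, 0, 0, 0, 1]
    - [0, 0, 0, 0, 1]
    - [0, 0, 0, 0, 1]
    - [0, 0, 0, 0, 1]

```text
clock: 33.85
eef_pos: [562.3, 76.4, 85.4]
tcp_rot: [3.141, 0.0, 1.579]
force: [-2.0, 0.5, 2.8]
finger_gap: 0.316
```

Request:
arm_command:
  commands:
    - [0, 0, 0, 0, 0.5]
    - [0, 0, 0, 0, 0.2]
    - [0, 0, 0, 0, 0.1]
    - [0, 0, 0, 0, 0.0]
    - [0, 0, 0, 0, 0.0]
    - [0, 0, -5, 0, 0.0]
    - [0, 0, -15, 0, 0.0]
    - [0, 0, -25, 0, 0.0]

```text
clock: 34.85
eef_pos: [561.9, 76.5, 131.1]
tcp_rot: [-3.141, -0.0, 1.578]
force: [-0.7, -0.8, 0.3]
finger_gap: 0.499
```

Request:
arm_command:
  commands:
    - [0, 0, -25, 0, 0]
    - [0, 0, -25, 0, 0]
    - [0, 0, -25, 0, 0]
    - [0, 0, -20, 0, 0]
    - [0, 0, -10, 0, -0.3]
    - [0, 0, -5, 0, -0.3]
    - [0, 0, 0, 0, -0.3]
    - [0, 0, 0, 0, -0.3]

```text
clock: 35.85
eef_pos: [561.9, 76.5, 239.4]
tcp_rot: [-3.14, -0.0, 1.578]
force: [-0.9, 0.1, 0.9]
finger_gap: 0.647
```

```bash
python3 go.py 587 241.5 242 211; python3 chk.py c13 563,-35,102 563,77,102 563,21,129 512,48,104 611,-6,104
```

```text
now [561.9  76.5 239.4] yaw 90.4 tool d [164.9  26.3  -2.6] turn -120.6 F [-0.9  0.1  0.9] gap 0.647 t 35.85 q6 1.47 rot [-3.14  -0.     1.578]
scene 563,-35,102 172 mean [565.9 -34.5 101.9] enc [564.4 -34. ] 14.1
scene 563,77,102 158 mean [564.1  78.1 101.9] enc [562.7  79.7] 14.9
scene 563,21,129 185 mean [565.7  20.7 127.2] enc [564.7  21.9] 17.3
scene 512,48,104 140 mean [514.3  48.2 102.4] enc [513.8  48.8] 14.7
scene 611,-6,104 173 mean [612.3  -5.6 102.3] enc [611.9  -4.6] 14.8
top 563,-35,102 151 mean [563.3 -34.5 102.4] enc [563.6 -34.6] 13.7
top 563,77,102 85 mean [559.5  73.1 102.3] enc [560.   74.4] 12.9
top 563,21,129 187 mean [562.6  20.2 127.2] enc [563.   20.6] 15.7
top 512,48,104 145 mean [512.8  47.8 102.4] enc [512.7  47.8] 13.6
top 611,-6,104 143 mean [610.4  -6.1 102.1] enc [610.9  -6.1] 13.7
```

View pics/c13scene.png

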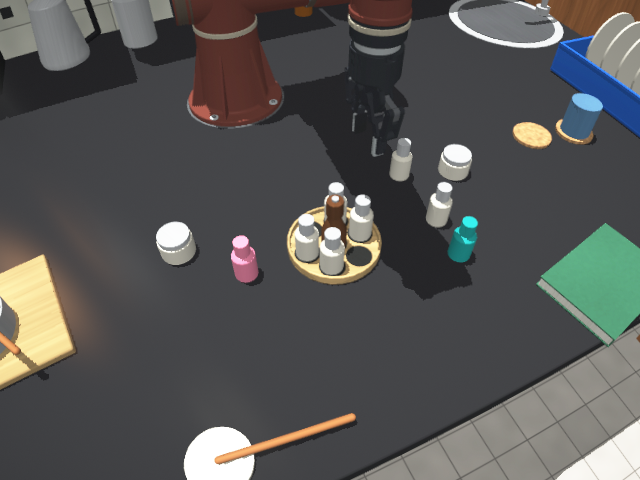

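Request:
arm_command:
  commands:
    - [15, 2.4, 0, 0, -0.3]
    - [25, 4, 0, 0, -0.3]
    - [30, 5, 0, 0, -0.3]
    - [30, 5, 0, 0, -0.3]
    - [30, 5, 0, 0, -0.3]
    - [25, 3.7, 0, 0, -0.3]
    - [9.9, 1, 0, 0, -0.3]
    - [0, 0, 0, -10, -0.3]

```text
clock: 36.95
eef_pos: [586.8, 242.5, 240.0]
tcp_rot: [-3.141, 0.0, 1.757]
force: [0.0, -0.6, 0.0]
finger_gap: 0.652
```

Request:
arm_command:
  commands:
    - [0, 0, 0, -10.5, -0.3]
    - [0, 0, 0, -10.5, -0.3]
    - [0, 0, 0, -10.5, -0.3]
    - [0, 0, 0, -10.5, -0.3]
    - [0, 0, 10, -10.5, -0.3]
    - [0, 0, 20, -10.5, -0.3]
    - [0, 0, 20, -10.5, -0.3]
    - [0, 0, 20, -10.5, -0.3]

```text
clock: 37.95
eef_pos: [587.0, 241.4, 169.6]
tcp_rot: [-3.141, -0.0, -3.058]
force: [0.2, 0.2, -0.6]
finger_gap: 0.652
```

Request:
arm_command:
  commands:
    - [0, 0, 15, -10.5, -0.3]
    - [0, 0, 10, -10.5, -0.3]
    - [0, 0, 5, -5.6, -0.3]
    - [0, 0, 0, 0, -0.3]
    - [0, 0, 0, 0, -0.3]
    - [0, 0, 0, 0, -0.3]
    - [0, 0, 0, 0, -0.3]
    - [0, 0, 0, 0, -0.3]

```text
clock: 38.95
eef_pos: [587.1, 241.5, 140.4]
tcp_rot: [-3.141, 0.0, -2.6]
force: [0.5, 0.2, -0.3]
finger_gap: 0.646
```

```bash
python3 go.py 586.8 241.4 75.3 211;python3 chk.py c14 587,241,92 563,77,102
```

```text
now [587.1 241.5 140.4] yaw -149.0 tool d [ 0.3  0.1 65.1] turn 0.0 F [ 0.5  0.2 -0.3] gap 0.646 t 38.95 q6 -0.36 rot [-3.141  0.    -2.6  ]
scene 587,241,92 135 mean [589.  240.3  91.4] enc [586.5 240.2] 14.9
scene 563,77,102 157 mean [564.   77.9 102. ] enc [562.1  79.1] 14.9
top 587,241,92 150 mean [586.1 240.8  92. ] enc [586.7 241. ] 14.4
top 563,77,102 137 mean [561.2  76.8 102.3] enc [561.4  77.4] 13.3
```

Request:
arm_command:
  commands:
    - [0, 0, 10, 0, -0.3]
    - [0, 0, 15, 0, -0.3]
    - [0, 0, 15, 0, -0.3]
    - [0, 0, 12, 0, -0.3]
    - [0, 0, 8, 0, -0.3]
    - [0, 0, 5, 0, -0.3]
    - [0, 0, 0, 0, 0]
    - [0, 0, 0, 0, 0.2]

```text
clock: 40.05
eef_pos: [587.4, 241.6, 75.8]
tcp_rot: [-3.141, 0.001, -2.6]
force: [-0.8, -0.3, 0.8]
finger_gap: 0.399
```

Request:
arm_command:
  commands:
    - [0, 0, 0, 0, 1]
    - [0, 0, 0, 0, 1]
    - [0, 0, 0, 0, 1]
    - [0, 0, 0, 0, 1]
    - [0, 0, -2, 0, 1]
    - [0, 0, -4, 0, 1]
    - [0, 0, -10, 0, 1]
    - [0, 0, -20, 0, 1]
  force: 40

```text
clock: 41.05
eef_pos: [586.5, 241.4, 111.6]
tcp_rot: [3.141, -0.001, -2.6]
force: [0.6, -0.1, -1.6]
finger_gap: 0.315
```

Request:
arm_command:
  commands:
    - [0, 0, -30, 0, 1]
    - [0, 0, -30, 0, 1]
    - [0, 0, -30, 0, 1]
    - [0, 0, -24, 0, 1]
    - [0, 0, -15, 0, 1]
    - [0, 0, -5, 0, 1]
    - [0, 0, 0, 0, 1]
    - [0, 0, 0, 0, 1]

```text
clock: 42.05
eef_pos: [586.7, 241.4, 244.1]
tcp_rot: [3.141, -0.002, -2.6]
force: [0.0, 0.1, -0.5]
finger_gap: 0.316
```

```bash
python3 go.py 611.2 50 240 211; python3 chk.py c15
```

```text
now [586.7 241.4 244.1] yaw -149.0 tool d [  77.7 -176.7    4.1] turn 0.0 F [ 0.   0.1 -0.5] gap 0.316 t 42.05 q6 -0.36 rot [ 3.141e+00 -2.000e-03 -2.600e+00]
```

View pics/c15scene.png

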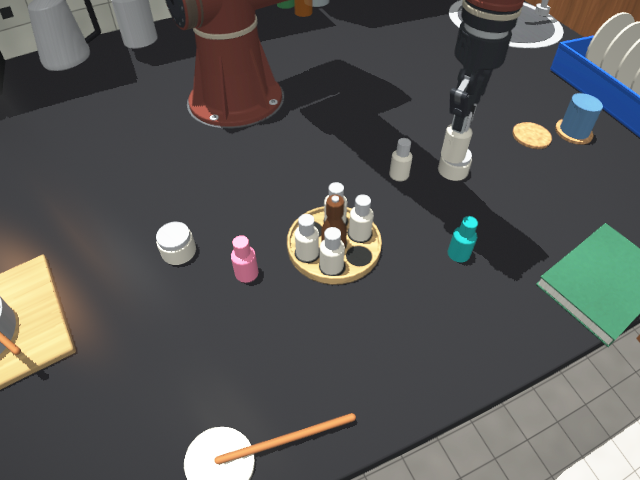

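Request:
arm_command:
  commands:
    - [6, -14, 0, 0, 1]
    - [12, -27, 0, 0, 1]
    - [14, -32, 0, 0, 1]
    - [14, -32, 0, 0, 1]
    - [14, -32, 0, 0, 1]
    - [10, -23, 0, 0, 1]
    - [6, -12, 0, 0, 1]
    - [1.7, -4.7, 0, 0, 1]

```text
clock: 43.15
eef_pos: [611.5, 49.3, 245.2]
tcp_rot: [3.142, -0.0, -2.601]
force: [0.6, 0.0, -0.8]
finger_gap: 0.313
```

Request:
arm_command:
  commands:
    - [0, 0, 10, 0, 1]
    - [0, 0, 20, 0, 1]
    - [0, 0, 25, 0, 1]
    - [0, 0, 25, 0, 1]
    - [0, 0, 25, 0, 1]
    - [0, 0, 20, 0, 1]
    - [0, 0, 10, 0, 1]
    - [0, 0, 5, 0, 1]

```text
clock: 44.15
eef_pos: [611.6, 50.3, 105.0]
tcp_rot: [3.142, -0.0, -2.6]
force: [0.2, -0.2, -1.6]
finger_gap: 0.314
```

```bash
python3 go.py 611.2 50 85.8 211; python3 chk.py c16
```

```text
now [611.6  50.3 105. ] yaw -148.9 tool d [ 0.4 -0.  19.2] turn 0.1 F [ 0.2 -0.2 -1.6] gap 0.314 t 44.15 q6 -0.67 rot [ 3.142 -0.    -2.6  ]
```

View pics/c16scene.png

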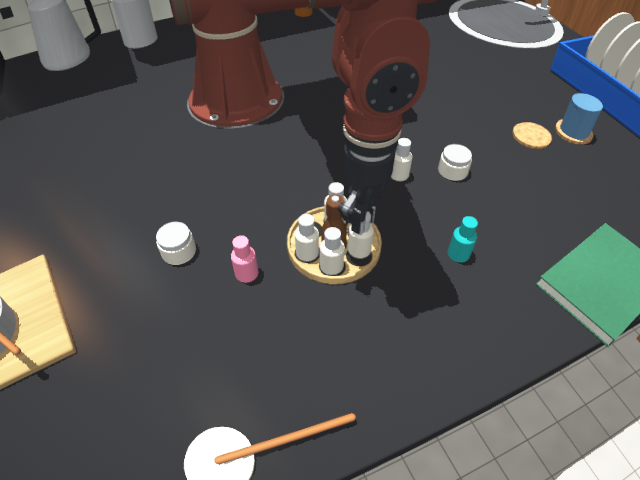

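Request:
arm_command:
  commands:
    - [0.3, 0, 6, 0, 1]
    - [0, 0, 5, 0, 1]
    - [0, 0, 3, 0, 1]
    - [0, 0, 2, 0, 1]
    - [0, 0, 1, 0, 1]
    - [0, 0, 0.6, 0, 1]
    - [0, 0, 0.4, 0, 1]
    - [0, 0, 0, 0, 1]

```text
clock: 45.25
eef_pos: [611.4, 49.9, 87.3]
tcp_rot: [-3.141, 0.0, -2.6]
force: [0.1, -0.2, -1.5]
finger_gap: 0.316
```

Request:
arm_command:
  commands:
    - [0, 0, 0.4, 0, 1]
    - [0, 0, 0.4, 0, 1]
    - [0, 0, 0.4, 0, 1]
    - [0, 0, 0.4, 0, 1]
    - [0, 0, 0, 0, 1]
    - [0, 0, 0, 0, 1]
    - [0, 0, 0, 0, 1]
    - [0, 0, 0, 0, 1]

```text
clock: 46.25
eef_pos: [611.5, 49.9, 86.0]
tcp_rot: [-3.141, 0.0, -2.6]
force: [-2.2, 0.7, 5.0]
finger_gap: 0.318
```

Request:
arm_command:
  commands:
    - [0, 0, -0.3, 0, 0.5]
    - [0, 0, 0, 0, 0.2]
    - [0, 0, 0, 0, 0.1]
    - [0, 0, 0, 0, 0.0]
    - [0, 0, 0, 0, 0.0]
    - [0, 0, -5, 0, 0.0]
    - [0, 0, -15, 0, 0.0]
    - [0, 0, -25, 0, 0.0]

```text
clock: 47.25
eef_pos: [611.0, 49.9, 131.8]
tcp_rot: [3.141, -0.001, -2.6]
force: [0.9, 0.4, 0.6]
finger_gap: 0.499
```

Request:
arm_command:
  commands:
    - [0, 0, -25, 0, 0]
    - [0, 0, -25, 0, 0]
    - [0, 0, -25, 0, 0]
    - [0, 0, -20, 0, 0]
    - [0, 0, -10, 0, -0.3]
    - [0, 0, -5, 0, -0.3]
    - [0, 0, 0, 0, -0.3]
    - [0, 0, 0, 0, -0.3]

```text
clock: 48.25
eef_pos: [611.0, 50.0, 240.1]
tcp_rot: [3.141, -0.001, -2.6]
force: [1.3, -0.0, 0.1]
finger_gap: 0.648
```

```bash
python3 go.py 439.4 240.4 242 211; python3 chk.py c17 563,-35,102 563,77,102 563,21,129 611,50,104 512,48,104 611,-6,104
```

```text
now [611.   50.  240.1] yaw -149.0 tool d [ 48.9 251.7  -1.9] turn 0.0 F [ 1.3 -0.   0.1] gap 0.648 t 48.25 q6 -0.67 rot [ 3.141e+00 -1.000e-03 -2.600e+00]
scene 563,-35,102 171 mean [566.  -34.4 102. ] enc [565. -34.] 14.5
scene 563,77,102 162 mean [564.3  77.7 101.8] enc [562.5  79. ] 15.4
scene 563,21,129 185 mean [565.5  20.7 127.2] enc [564.5  21. ] 16.1
scene 611,50,104 167 mean [611.7  50.5 102.3] enc [610.2  50.5] 14.8
scene 512,48,104 138 mean [514.3  48.  102.5] enc [513.9  49.1] 14.9
scene 611,-6,104 175 mean [612.3  -5.8 102.3] enc [611.9  -5. ] 15.2
top 563,-35,102 150 mean [563.4 -34.6 102.4] enc [563.7 -34.8] 13.7
top 563,21,129 184 mean [562.5  20.7 127. ] enc [563.   20.6] 15.7
top 611,50,104 122 mean [609.   48.1 102.3] enc [609.2  49.6] 13.7
top 512,48,104 144 mean [512.5  47.7 102.2] enc [512.8  47.8] 13.7
top 611,-6,104 145 mean [610.2  -6.1 102.3] enc [610.4  -6. ] 13.8
```

View pics/c17scene.png

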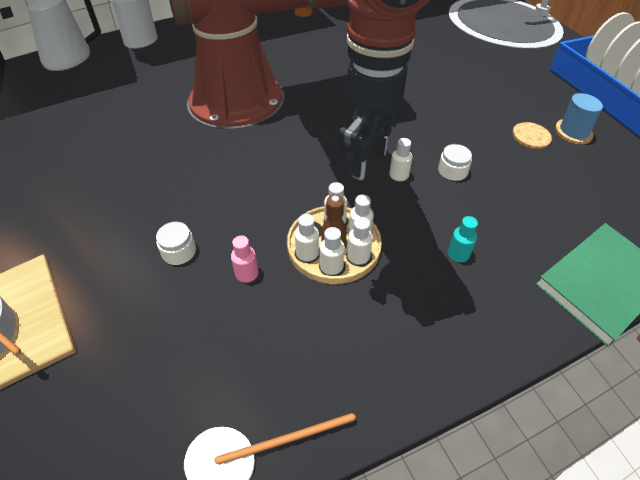

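Request:
arm_command:
  commands:
    - [3, 17, 0, 0, -0.3]
    - [7, 34, 0, 0, -0.3]
    - [8, 41, 0, 0, -0.3]
    - [8, 41, 0, 0, -0.3]
    - [8, 41, 0, 0, -0.3]
    - [8, 41, 0, 0, -0.3]
    - [5, 25, 0, 0, -0.3]
    - [2, 11.8, 0, 0, -0.3]

```text
clock: 49.35
eef_pos: [438.0, 241.6, 241.1]
tcp_rot: [-3.142, 0.0, -2.598]
force: [-0.0, 0.8, -0.4]
finger_gap: 0.65
```

Request:
arm_command:
  commands:
    - [0, 0, 10, 0, -0.3]
    - [0, 0, 25, 0, -0.3]
    - [0, 0, 25, 0, -0.3]
    - [0, 0, 20, 0, -0.3]
    - [0, 0, 15, 0, -0.3]
    - [0, 0, 5, 0, -0.3]
    - [0, 0, 0, 0, -0.3]
    - [0, 0, 0, 0, -0.3]

```text
clock: 50.35
eef_pos: [440.1, 240.5, 141.8]
tcp_rot: [-3.141, 0.001, -2.6]
force: [0.5, -0.1, -0.5]
finger_gap: 0.651
```

```bash
python3 go.py 439.3 240.4 75.5 211;python3 chk.py c18 439,240,92 611,50,102
```

```text
now [440.1 240.5 141.8] yaw -149.0 tool d [ 0.7  0.3 66.3] turn 0.0 F [ 0.5 -0.1 -0.5] gap 0.651 t 50.35 q6 -0.3 rot [-3.141e+00  1.000e-03 -2.600e+00]
scene 439,240,92 113 mean [441.2 240.2  91.7] enc [437.9 241.6] 16.9
scene 611,50,102 176 mean [612.  50. 102.] enc [610.8  51.6] 14.7
top 439,240,92 64 mean [432.4 236.1  91.6] enc [434.6 236.9] 12.2
top 611,50,102 148 mean [609.6  50.1 102. ] enc [609.9  50.1] 13.8
```

Request:
arm_command:
  commands:
    - [0.5, 0.3, 10, 0, -0.3]
    - [0, 0, 15, 0, -0.3]
    - [0, 0, 15, 0, -0.3]
    - [0, 0, 12, 0, -0.3]
    - [0, 0, 9, 0, -0.3]
    - [0, 0, 5, 0, -0.3]
    - [0, 0, 0, 0, 0]
    - [0, 0, 0, 0, 0.2]

```text
clock: 51.45
eef_pos: [439.3, 240.4, 75.4]
tcp_rot: [-3.141, 0.001, -2.6]
force: [-0.0, -0.5, 0.6]
finger_gap: 0.401
```

Request:
arm_command:
  commands:
    - [0, 0, 0, 0, 1]
    - [0, 0, 0, 0, 1]
    - [0, 0, 0, 0, 1]
    - [0, 0, 0, 0, 1]
    - [0, 0, -2, 0, 1]
    - [0, 0, -4, 0, 1]
    - [0, 0, -10, 0, 1]
    - [0, 0, -20, 0, 1]
  force: 40

```text
clock: 52.45
eef_pos: [438.4, 240.2, 111.1]
tcp_rot: [3.141, -0.001, -2.6]
force: [0.2, -0.6, -1.5]
finger_gap: 0.315
```

Request:
arm_command:
  commands:
    - [0, 0, -30, 0, 1]
    - [0, 0, -30, 0, 1]
    - [0, 0, -30, 0, 1]
    - [0, 0, -24, 0, 1]
    - [0, 0, -15, 0, 1]
    - [0, 0, -5, 0, 1]
    - [0, 0, 0, 0, 1]
    - [0, 0, 0, 0, 1]

```text
clock: 53.45
eef_pos: [438.6, 240.3, 244.0]
tcp_rot: [3.141, -0.001, -2.6]
force: [-0.3, 0.4, -2.2]
finger_gap: 0.314
```

```bash
python3 go.py 515.4 -7.7 240 211; python3 chk.py c19
```

```text
now [438.6 240.3 244. ] yaw -149.0 tool d [  62.  -252.1    4. ] turn 0.0 F [-0.3  0.4 -2.2] gap 0.314 t 53.45 q6 -0.3 rot [ 3.141e+00 -1.000e-03 -2.600e+00]
```

View pics/c19scene.png

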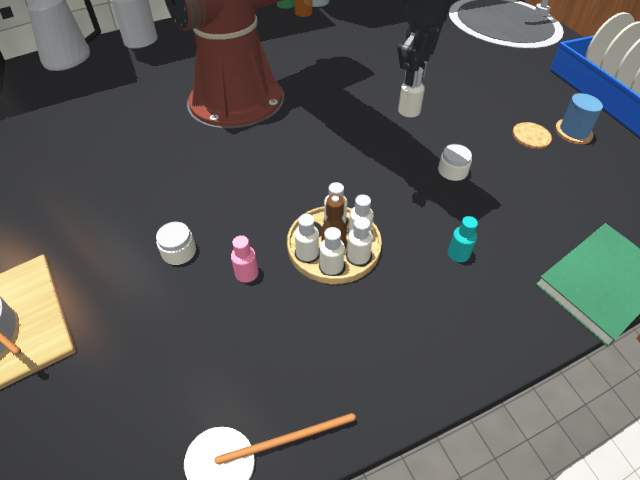

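Request:
arm_command:
  commands:
    - [4, -16, 0, 0, 1]
    - [8, -32, 0, 0, 1]
    - [10, -41, 0, 0, 1]
    - [10, -41, 0, 0, 1]
    - [10, -41, 0, 0, 1]
    - [10, -40, 0, 0, 1]
    - [7, -28, 0, 0, 1]
    - [3.3, -13.2, 0, 0, 1]

```text
clock: 54.55
eef_pos: [515.7, -9.9, 244.7]
tcp_rot: [3.142, -0.0, -2.602]
force: [0.0, 0.9, -2.1]
finger_gap: 0.316
```

Request:
arm_command:
  commands:
    - [0, 0, 10, 0, 1]
    - [0, 0, 20, 0, 1]
    - [0, 0, 25, 0, 1]
    - [0, 0, 25, 0, 1]
    - [0, 0, 25, 0, 1]
    - [0, 0, 20, 0, 1]
    - [0, 0, 10, 0, 1]
    - [0, 0, 5, 0, 1]

```text
clock: 55.55
eef_pos: [515.5, -7.6, 104.7]
tcp_rot: [3.142, -0.0, -2.599]
force: [-0.5, 0.1, -0.6]
finger_gap: 0.314
```

```bash
python3 go.py 515.3 -7.9 85.8 211; python3 chk.py c20
```

```text
now [515.5  -7.6 104.7] yaw -148.9 tool d [ 0.4 -0.2 18.9] turn 0.1 F [-0.5  0.1 -0.6] gap 0.314 t 55.55 q6 -0.81 rot [ 3.142 -0.    -2.599]
```

View pics/c20scene.png

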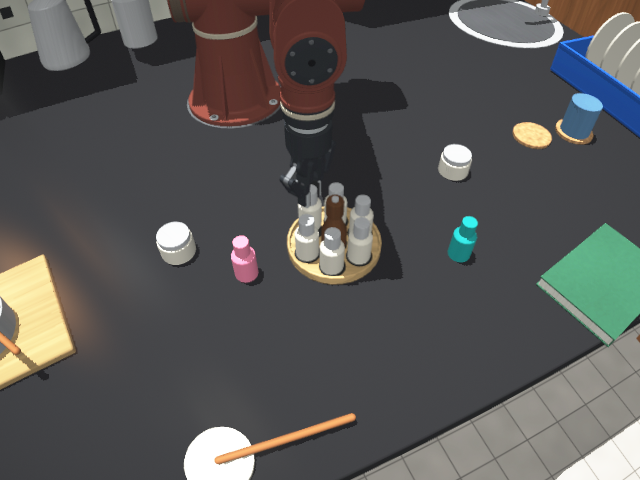

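Request:
arm_command:
  commands:
    - [0.2, -0.1, 6, 0, 1]
    - [0, 0, 5, 0, 1]
    - [0, 0, 3, 0, 1]
    - [0, 0, 2, 0, 1]
    - [0, 0, 1, 0, 1]
    - [0, 0, 0.6, 0, 1]
    - [0, 0, 0.4, 0, 1]
    - [0, 0, 0, 0, 1]

```text
clock: 56.65
eef_pos: [515.5, -8.1, 87.0]
tcp_rot: [-3.141, 0.0, -2.6]
force: [0.8, 0.6, -1.5]
finger_gap: 0.312
```

Request:
arm_command:
  commands:
    - [0, 0, 0.4, 0, 1]
    - [0, 0, 0.4, 0, 1]
    - [0, 0, 0.4, 0, 1]
    - [0, 0, 0.2, 0, 1]
    - [0, 0, 0, 0, 1]
    - [0, 0, 0, 0, 1]
    - [0, 0, 0, 0, 1]
    - [0, 0, 0, 0, 1]

```text
clock: 57.65
eef_pos: [515.5, -8.0, 85.6]
tcp_rot: [-3.142, 0.0, -2.6]
force: [-0.4, -0.9, -0.7]
finger_gap: 0.317
```

Request:
arm_command:
  commands:
    - [0, 0, 0.3, 0, 1]
    - [0, 0, 0.3, 0, 1]
    - [0, 0, 0, 0, 1]
    - [0, 0, 0, 0, 1]
    - [0, 0, 0, 0, 1]
    - [0, 0, 0, 0, 1]
    - [0, 0, 0, 0, 1]
    - [0, 0, 0, 0, 1]

```text
clock: 58.65
eef_pos: [515.7, -8.0, 85.6]
tcp_rot: [-3.141, 0.0, -2.6]
force: [-1.9, 2.0, 5.6]
finger_gap: 0.313
```

Request:
arm_command:
  commands:
    - [0, 0, -0.3, 0, 0.5]
    - [0, 0, 0, 0, 0.2]
    - [0, 0, 0, 0, 0.1]
    - [0, 0, 0, 0, 0.0]
    - [0, 0, 0, 0, 0.0]
    - [0, 0, -5, 0, 0.0]
    - [0, 0, -15, 0, 0.0]
    - [0, 0, -25, 0, 0.0]

```text
clock: 59.65
eef_pos: [515.2, -7.9, 131.1]
tcp_rot: [3.141, -0.001, -2.6]
force: [0.4, 0.3, -0.3]
finger_gap: 0.497
```

Request:
arm_command:
  commands:
    - [0, 0, -25, 0, 0]
    - [0, 0, -25, 0, 0]
    - [0, 0, -25, 0, 0]
    - [0, 0, -20, 0, 0]
    - [0, 0, -10, 0, -0.3]
    - [0, 0, -5, 0, -0.3]
    - [0, 0, 0, 0, -0.3]
    - [0, 0, 0, 0, -0.3]

```text
clock: 60.65
eef_pos: [515.2, -7.9, 239.5]
tcp_rot: [3.141, -0.001, -2.6]
force: [0.7, -0.4, -1.1]
finger_gap: 0.65
```

Request:
arm_command:
  commands:
    - [0, 15, 0, 0, 0]
    - [0, 30, 0, 0, 0]
    - [0, 40, 0, 0, 0]
    - [0, 40, 0, 0, 0]
    - [0, 40, 0, 0, -0.3]
    - [0, 30, 0, 0, -0.3]
    - [0, 15, 0, 0, -0.3]
    - [0, 0, 0, 0, -0.3]

```text
clock: 61.65
eef_pos: [406.8, 172.5, 240.2]
tcp_rot: [-3.141, 0.0, -2.598]
force: [0.6, -0.1, 0.3]
finger_gap: 0.653
```

```bash
python3 chk.py c21 563,-35,102 563,77,102 563,21,129 611,50,104 515,-8,104 512,48,104 611,-6,104 477,358,54 452,-258,54 555,-153,92 679,231.5,92; python3 go.py 515 -8 85 211
```

```text
scene 563,-35,102 172 mean [566.  -34.4 101.9] enc [564.7 -33.7] 14.2
scene 563,77,102 159 mean [564.2  77.8 102.1] enc [562.1  79.8] 15.8
scene 563,21,129 183 mean [565.4  20.8 127.2] enc [564.1  21.7] 16.8
scene 611,50,104 165 mean [611.4  50.5 102.2] enc [610.2  51.3] 14.8
scene 515,-8,104 144 mean [516.2  -6.9 102.3] enc [515.6  -5.7] 14.5
scene 512,48,104 142 mean [514.6  48.1 102.5] enc [513.6  48.5] 15.1
scene 611,-6,104 173 mean [612.2  -5.7 102.2] enc [611.5  -5.2] 14.4
scene 477,358,54 272 mean [477.5 358.2  51.9] enc [477.1 358. ] 25.8
scene 452,-258,54 461 mean [ 452.2 -258.3   52.5] enc [ 452. -258.] 26.0
scene 555,-153,92 187 mean [ 557.5 -153.3   92.1] enc [ 555.4 -152.9] 15.5
scene 679,231.5,92 151 mean [681.4 230.8  91.5] enc [680.7 232.8] 15.1
top 563,-35,102 152 mean [563.3 -34.5 101.8] enc [563.5 -34.7] 13.7
top 563,77,102 138 mean [561.3  77.  102.2] enc [561.3  77.8] 13.4
top 563,21,129 188 mean [562.6  20.1 126.9] enc [562.9  20.5] 15.6
top 611,50,104 147 mean [609.6  50.  102.5] enc [609.9  50.1] 13.8
top 515,-8,104 149 mean [514.8  -7.4 102.5] enc [514.6  -7.4] 13.6
top 512,48,104 150 mean [512.6  47.8 102.3] enc [512.7  47.9] 13.6
top 611,-6,104 143 mean [610.3  -6.1 102.3] enc [610.7  -6.1] 13.7
top 477,358,54 427 mean [478.8 358.   52.3] enc [477.1 358.1] 25.9
top 452,-258,54 470 mean [ 452.1 -258.    52.3] enc [ 452.2 -257.9] 25.9
top 555,-153,92 150 mean [ 555.3 -153.3   92.2] enc [ 555.8 -153.1] 13.8
top 679,231.5,92 145 mean [677.7 231.1  92.2] enc [678.3 231.6] 14.2
now [407.5 171.5 240.1] yaw -149.0 tool d [   0.4 -209.2  155.1] turn 0.0 F [0.8 0.7 0.5] gap 0.649 t 61.75 q6 -0.44 rot [-3.141 -0.    -2.6  ]
```

View pics/c21scene.png

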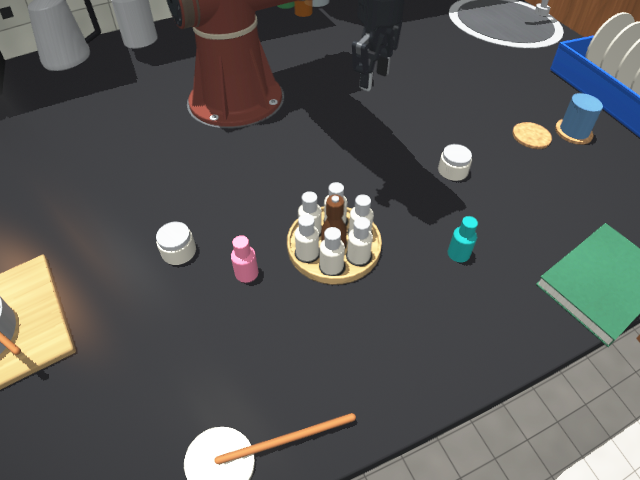

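View pics/c21top.png

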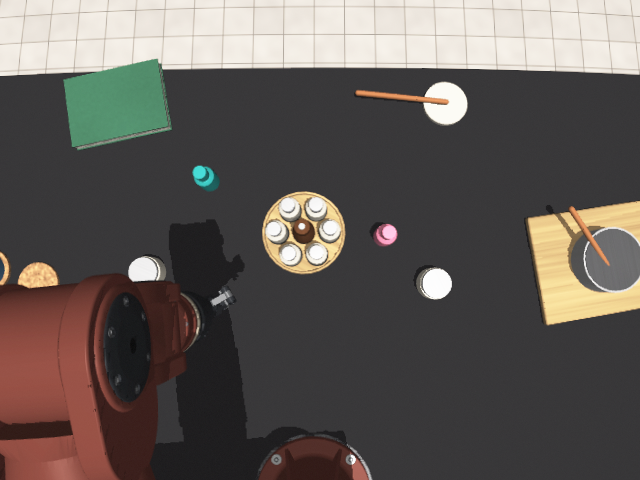

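The pictures show the mill in the middle pad (top view, pixel 303,232) with all six slim jars upright around it. Everything sits within about 1 mm of its pad, and the bystander jars have not moved. The gripper is clear of everything.

```bash
python3 -c "
from h import *
print(order.sign_off())"
```

```text
the job is handed in; nothing more can be done
None
```

The spice tray is filled and the job is handed in, at about 62 s on the clock against the 134 s limit. The mill went on the middle pad first, then the four loose white jars on the 300, 120, 60 and 240 degree pads. I gripped each one by its head or lid and set it down until I felt light contact (9 N or less).

- **Placed items:** in the last pictures from both cameras all five stand upright. In the top view they are within about 1 mm of the pad centres measured before placing. The scene camera agrees to within about 1.5 mm by mean lid position. Its enclosing-circle fits are noisier, up to about 3 mm off for the jar on the 120 degree pad.
- **Left alone:** the two jars already in the tray, both squat jars, and the pink and turquoise look-alikes measured where they were at the start.
- **Camera disagreement:** the two cameras differ by a steady 1–2 mm, which is within their stated calibration.
- **Failed checks:** none failed. The last jar's first lowering gave no clear contact, so I lowered it another 0.6 mm before letting go.

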